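# Shut the steam cooker and turn its lid lock past the click

### The arm

A 6-joint arm with a two-finger parallel gripper is mounted at the origin on the work surface. World frame = base frame: x ahead of the robot, y to its left, z up, the work surface at z = 0. Lengths are in mm, angles in rad, forces in N, time in s.
With the tool pointing down it reaches from about 300 to 775 mm from the base axis. Payload 14.6 kg.
Tool frame: the origin (TCP) lies at the very end of the fingers, on their centre line; the grasp point (between the pads) lies 19 mm behind it; z points along the fingers, y is the line along which they close (so a half turn about z gives the same grasp; the last joint's range is limited). The gripper opens to 94 mm and grips with 3 to 60 N. Pads are 16 mm wide; open, the fingers measure 119 mm over their backs; the gripper's body (75 mm by 177 mm) begins 78 mm behind the grasp point.
Start: joints at [1.156, 0.3, 1.521, -0, 1.321, -0.067], TCP at [187.454, 517.059, 172.546] pointing down, gripper open.
Joint ranges: [-3.03, 3.03], [-0.79, 2.21], [0.23, 2.52], [-1.04, 4.18], [0, 3.07], [-2.55, 2.55]. Speed limits (rad/s): [2.22, 2.22, 2.57, 3.14, 3.14, 3.14].

### API

Orientations are given as [roll, pitch, yaw] about the fixed x, y, z axes, in that order (R = Rz(yaw) Ry(pitch) Rx(roll)).
In Python, from cell import manip gives the robot as it stands.
- The arm moves only by the tool servo_tool, never from a script. Its argument "rows" is a list of rows, each a list of 7 numbers: the turn, a rotation vector about the world's x, y, z in degrees, then the shift along the world's x, y, z in mm, then the closure, from 0 (fully open) to 1 (shut). In form: [[rx, ry, rz, dx, dy, dz, fingers], ...]. A call has 1 to 20 rows; each row shifts and turns the commanded pose from where the row before left it; what a row does not reach is not made up. A row lasts 1/8 s, in which the tool goes at most 62.5 mm and 10.7 degrees, less where a joint would pass 70% of its speed; a pose out of reach is approached as far as the arm can. A call with a gripper value outside its range is refused whole. The fingers move at their own pace and stop on an object; "grip_force" is the grip in N (left out, the last holds). Time passes only in rows, so rows that do not move let the fingers close. It gives the time, the measured TCP pose, the force, the opening and the grip force at its end, in the units of the state.
- manip.read_state(): the state, without advancing time (a new reading comes with each control period).
- manip.camera(name): name is "side" or "top"; returns the picture (420x560x3 uint8, red, green, blue); there is no depth.
- manip.camera_info(name): a dict with "fx", "fy", "cx", "cy" (pixels), "position" and "rotation" of the camera in the world. Camera axes: x right, y down, z forward; pixel columns grow to the right and rows downward; lengths in mm; the calibration is good to about 2 mm. A picture is of the moment at which its call begins. camera_info takes no time and is no camera call.
- manip.sign_off(): hands the job in; it is judged then, once.
The state is a dict: "clock": time; "joints": joint angles; "qd": joint speeds; "effort": joint torques, N m; "eef_pos": TCP position; "eef_rot": TCP orientation; "wrist_force": force on the tool from outside, world axes, zero at the start; "moment": the same for the moment, N m; "finger_gap": finger opening in mm; "finger_force": force on a finger pad.
Only numpy, scipy, OpenCV 4.12 (cv2) and the standard library are available. Lean on these libraries where they do the work, as an engineer would, in place of code of your own. Each camera call takes 0.05 s, during which the arm holds its last target. There are 200 camera calls.

### The job

Close the red steam cooker: press the front of its sprung lid down until the catch holds it shut on its own, and only then turn the yellow lock lever on top of the lid clockwise until it clicks over and points straight to the front of the cooker. Leave the food, bottle and spoon around the cooker where they are.

Things in the scene. Friction and masses are not known exactly. Their poses are not given: they have to be found in the camera images.
- cooker: Red steam cooker, fixed to the worktop: box 250 (x) x 220 (y) x 114 mm high with black side handles 131 mm out from its centre at 85 mm height. Origin: centre of its underside. Its own -x is the front (control panel, lid lip), +x the back, where the lid is hinged; z up.
- lid (a joint): Angle of the red lid in rad: 0 shut, grows as the front of the lid rises (at most 0.85). It stands open at about 0.45 to 0.75. Light friction holds it there; a spring lifts it again if it is let go nearly shut. From about 0.1 a catch resists, at 0.04 it clicks over and from there holds the lid shut at 0. Pressing at the front takes 2 to 12 N.
- lid_hinge (a point): On the lid's hinge line, in the middle: 125 mm behind (+x) and 114.5 mm above the cooker's origin. Axes are the lid's own and tilt with it: x to the back, y the hinge line, z out of its upper side. The lid is a slab from x = -245 to 0, 216 mm wide, z = 0 to 28 mm; at its front a black lip 90 mm wide, 24 mm long, top at z = 16 mm.
- lid_press (a point): Centre of the black press pad (26 x 70 mm), on the upper face of the lid near the front: at x = -226, z = 28 mm in the hinge's frame. Axes as the lid's.
- lock (a joint): Angle of the lock lever in rad, growing clockwise seen from above: 0 when it points to the cooker's right side (its own -y), 1.5 at its stop, locked, when it points to the front (-x). It starts unlocked at 0 to 0.5 and turns with light friction until about 1.15, where a detent resists (0.5 N m); at 1.35 it clicks over, snaps to 1.5 and is held there.
- lock_axis (a point): On the lever's turning axis, 20 mm above the lid's upper face, at x = -122, y = 0 in the hinge's frame. The lever turns about the lid's z axis, on a black hub 52 mm across and 36 mm high.
- lock_tip (a point): Outer end of the yellow lever bar, 88 mm from the axis, at the bar's mid height. The bar sticks out from the hub, 20 mm wide, 28 mm high (its underside 8 mm, its top 36 mm above the lid), and runs radially from the axis to this point.
- oil_bottle: Amber glass oil bottle with a yellow cap, 60 mm across, 210 mm high, standing beside the cooker. Origin: centre of its underside.
- punnet: Clear tray of tomatoes, 100 x 150 x 55 mm (tomatoes heaped to 72 mm). Origin: centre of its underside.
- spoon: Wooden spoon 285 mm long, 15 mm high, lying on the worktop; bowl to its own +x. Origin: on the worktop, 130 mm from the handle's end.
- lettuce: Round green head of lettuce 150 mm across, 127 mm high. Origin: centre of its underside.
- pasta_box: Dark green carton 100 x 190 x 45 mm, lying flat. Origin: centre of its underside.

How it is judged (in metres and radians):
On the way, in this order (a step that is already met when the one before it is completed fails the run):
1. the lid is shut and caught while the lock lever is still unlocked (value of joint lid below 0.03 rad and value of joint lock below 1 rad), for 0.2 s.
2. the lock lever has clicked over to the front with the lid shut (value of joint lock above 1.42 rad and value of joint lid below 0.03 rad), for 0.2 s.
At the end, for the whole second after the job is handed in: The lid is shut (less than 0.03 rad open) and the lock lever is past its click, pointing to the front (more than 1.42 of 1.5 rad); nothing beside the cooker has been shifted by more than 30 mm or tipped (all of step 2); the robot touches nothing.
It fails at once if the lock lever is turned into its detent while the lid is not shut (value of joint lock above 1.2 rad and value of joint lid above 0.1 rad).
It fails at once if something beside the cooker is shifted by more than 30 mm or tipped over (distance of any of oil_bottle, punnet, spoon, lettuce, pasta_box from where it was at the start of the episode above 0.03 m or angle between any of oil_bottle, lettuce, punnet's own z axis and vertical above 0.4 rad).
It also fails if it takes over 48 s, if anything falls off the work surface, if the arm or the gripper's body presses on something with over 40 N, if the wrist force passes 120 N, or if a joint passes its speed limit or range.

## Working session

There is one attempt and no reset: what is moved stays moved. The work goes in short steps, Python scripts to look and compute and a tool call to move; the robot and the scene stay as the last step left them, time stands still between calls to the robot, and variables do not carry over. Pictures are saved under pics/ and viewed, at most 10 in all, crops included, and the job is handed in when it is done.

Besides the shell and the picture viewer there is one more tool, called after ">>>" as a command line: name --pt "numbers of a row" for each row, then --argument value for the rest. servo_tool: Moves the arm, as the interface text tells. Its arguments: {"type":"object","properties":{"rows":{"type":"array","items":{"type":"array","items":{"type":"number"}}},"grip_force":{"type":"number"}},"required":["rows"]}

```bash
mkdir -p pics; python3 - <<'E'
from cell import manip
import cv2
for n in("top","side"):
    cv2.imwrite(f"pics/{n}0.png",manip.camera(n)[:,:,::-1]); i=manip.camera_info(n); print({k:(v.tolist() if hasattr(v,'tolist') else v) for k,v in i.items()})
s=manip.read_state();print(s)
E
```

```text
{'fx': 410.68406985373747, 'fy': 410.68406985373747, 'cx': 283.3894445358312, 'cy': 206.1433681664497, 'position': [428.8216889137887, -74.03730814405499, 1119.47465588405], 'rotation': [-3.0314990684355774, -0.016066263327841, -1.5588468292669468]}
{'fx': 392.6302506878388, 'fy': 392.6302506878388, 'cx': 277.77264434563835, 'cy': 216.667421933827, 'position': [412.9989874248197, 619.8718906780929, 771.2049305242252], 'rotation': [-2.2910139987676112, 0.0130288761502515, -2.956529776163201]}
{'clock': 0.1, 'joints': array([ 1.15638291e+00,  3.00393337e-01,  1.52149542e+00, -1.27471724e-05,
        1.32070597e+00, -6.65755187e-02]), 'qd': array([ 0.00094887, -0.00269526, -0.00232089,  0.00063008, -0.00020871,
       -0.00101427]), 'effort': array([ 5.08359644e-04, -5.32641578e+01, -3.53280866e+01,  7.08890310e-02,
        2.34923355e-02, -1.11461284e-04]), 'eef_pos': array([187.36474284, 516.82474026, 172.06523884]), 'eef_rot': array([-3.14059197e+00, -5.43444359e-05,  2.79375789e+00]), 'wrist_force': array([ 0.27757395, -0.35543478, -0.00981425]), 'moment': array([ 0.06894059, -0.02095958,  0.02970966]), 'finger_force': 0.0, 'finger_gap': 94.19982276627307}
```

View pics/top0.png

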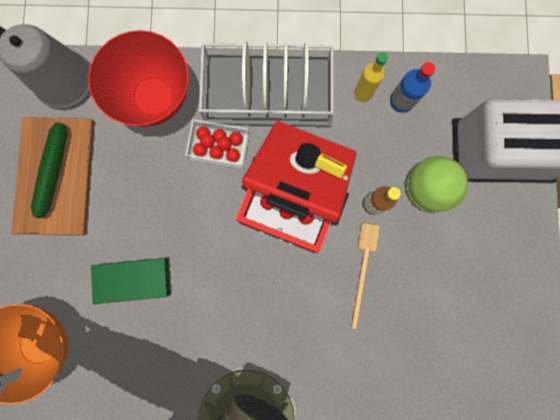

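View pics/side0.png

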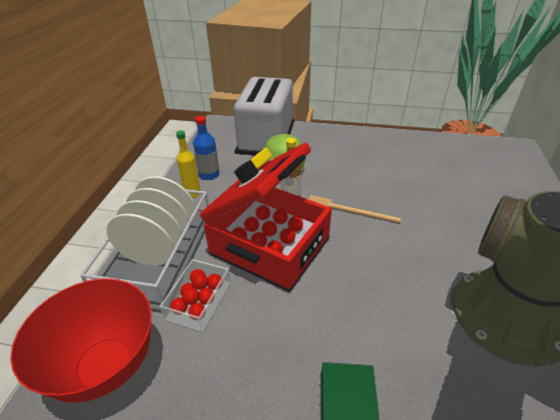

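The top view shows the cooker around (295,185) px, with its front facing the robot and the lid open. The lever points to about (345,170) px, and the bottle at (380,200) px is close to the cooker's right front corner. I'll take enlarged crops for precise points.

```bash
python3 - <<'E'
import cv2
a=cv2.imread("pics/top0.png")[110:260,225:415];cv2.imwrite("pics/topc.png",cv2.resize(a,None,fx=4,fy=4,interpolation=cv2.INTER_CUBIC))
a=cv2.imread("pics/side0.png")[130:290,190:345];cv2.imwrite("pics/sidec.png",cv2.resize(a,None,fx=3.7,fy=3.7,interpolation=cv2.INTER_CUBIC))
E
```

```text
(no output)
```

View pics/topc.png

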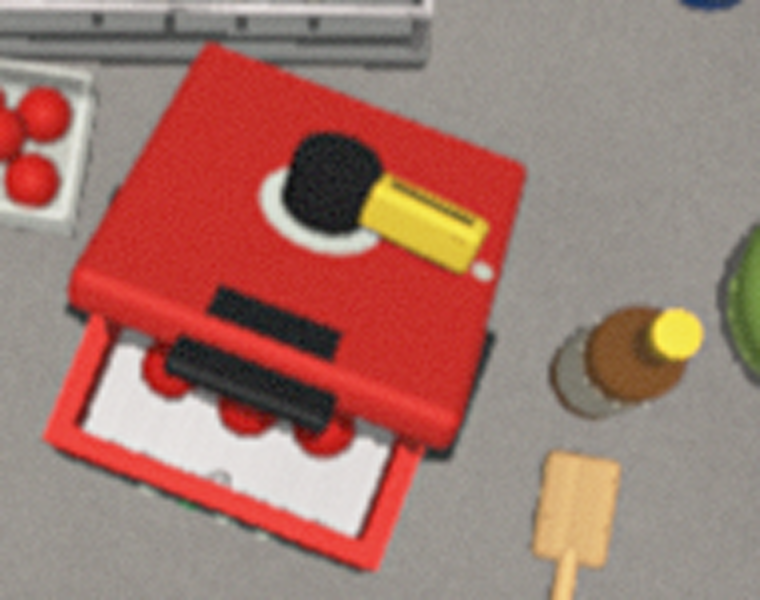

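View pics/sidec.png

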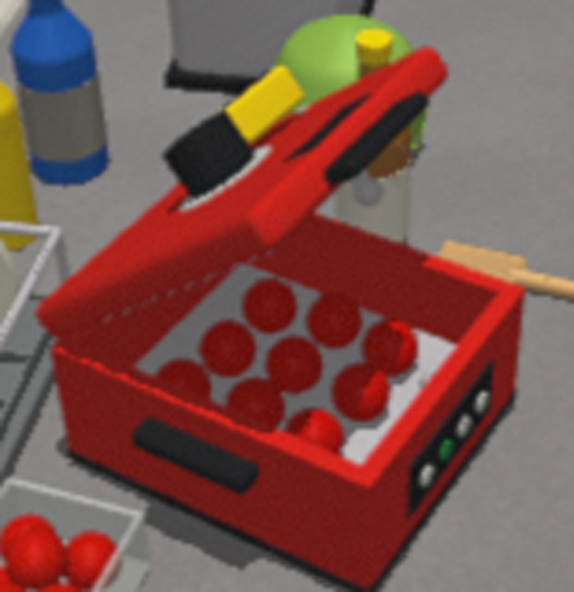

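The crops give clear corners for the rim, lid and pad, plus the lever tip at crop (474,248) top and (292,85) side. I'll fit the cooker pose and both joint angles.

```bash
cat > h.py <<'E'
from cell import manip
import numpy as np
from scipy.spatial.transform import Rotation as R
from scipy.optimize import least_squares
C={n:manip.camera_info(n) for n in("top","side")}
def proj(n,P):
    c=C[n]; r=R.from_euler('xyz',c["rotation"]).as_matrix()
    q=r.T@(np.array(P)-c["position"]); return np.array([c["fx"]*q[0]/q[2]+c["cx"],c["fy"]*q[1]/q[2]+c["cy"]])
def ground(n,uv,z):
    c=C[n]; d=R.from_euler('xyz',c["rotation"]).as_matrix()@[(uv[0]-c["cx"])/c["fx"],(uv[1]-c["cy"])/c["fy"],1]
    p=np.array(c["position"]); return p+d*(z-p[2])/d[2]
def cook(v,p): return np.r_[v[:2],0]+R.from_euler('z',v[2]).apply(p)
def lid(v,p,a=None): return cook(v,np.array([125,0,114.5])+R.from_euler('y',v[3] if a is None else a).apply(p))
def lev(v,r,z,a=None,t=None):
    a=v[4] if a is None else a; return lid(v,[-122-r*np.sin(a),-r*np.cos(a),z],t)
E
python3 - <<'E'
from h import *
T=lambda x,y:("top",(225+x/4,110+y/4)); S=lambda x,y:("side",(190+x/3.7,130+y/3.7))
c=lambda *p:lambda v:cook(v,p); l=lambda *p:lambda v:lid(v,p)
O=[(T(46,440),c(-125,110,114)),(T(376,570),c(-125,-110,114)),(T(210,44),l(0,108,28)),(T(524,165),l(0,-108,28)),
(T(276,322),l(-226,0,28)),(T(336,170),l(-122,0,56-20)),(T(474,250),lambda v:lev(v,88,20)),
(S(366,480),c(-125,110,114)),(S(522,290),c(-125,-110,114)),(S(370,588),c(-125,110,0)),(S(68,450),c(125,110,0)),
(S(328,128),l(-226,0,28)),(S(293,85),lambda v:lev(v,88,28+20))]
O[6]=(T(474,250),lambda v:lev(v,88,48)); O[5]=(T(336,170),l(-122,0,64))
f=lambda v:np.concatenate([proj(n,g(v))-uv for (n,uv),g in O])
s=least_squares(f,[560,-100,0.3,.6,.2],x_scale=[100,100,1,1,1],loss='soft_l1');v=s.x
print(v.round(3));print(s.fun.reshape(-1,2).round(1))
np.save("v.npy",v)
print("press",lid(v,[-226,0,28]),"shut",lid(v,[-226,0,28],0),"axis shut",lid(v,[-122,0,48],0),"tip0",lev(v,88,48,None,0),"tip1.5",lev(v,88,48,1.5,0))
print("bottle",ground("top",(225+590/4,110+385/4),0),ground("top",(225+677/4,110+334/4),210))
E
```

```text
[ 5.83361e+02 -1.19265e+02 -3.65000e-01  6.78000e-01  1.11000e-01]
[[-1.  -0.6]
 [ 0.2  0.2]
 [-0.9 -2.6]
 [ 2.4 -0.9]
 [-0.4  1.4]
 [ 1.2 -1.7]
 [ 0.7  0.8]
 [ 0.5  0.9]
 [ 0.9 -1.7]
 [-0.9  3.3]
 [ 0.6  2.3]
 [ 0.7 -0.3]
 [-0.6 -0.4]]
press [ 552.03364481 -107.30274878  277.98442872] shut [489.00537826 -83.23661898 142.5       ] axis shut [ 586.16368374 -120.33464689  162.5       ] tip0 [ 545.894888   -198.58056748  162.5       ] tip1.5 [501.93826325 -94.83800902 162.5       ]
bottle [ 555.86259115 -335.82579591    0.        ] [ 561.51823859 -336.08128444  210.        ]
```

>>> servo_tool --pt "0 0 0 0 0 45 1" --pt "0 0 0 0 0 45 1" --pt "0 0 0 10 -20 45 1" --pt "0 0 0 22 -38 38 1" --pt "0 0 0 24 -41 0 1" --pt "0 0 0 24 -41 0 1" --pt "0 0 0 24 -41 0 1" --pt "0 0 0 24 -41 0 1" --pt "0 0 0 24 -41 0 1" --pt "0 0 0 24 -41 0 1" --pt "0 0 0 24 -41 0 1" --pt "0 0 0 24 -41 0 1" --pt "0 0 0 24 -41 0 1" --pt "0 0 0 24 -41 0 1" --pt "0 0 0 24 -41 0 1" --pt "0 0 0 24 -41 0 1" --pt "0 0 0 24 -41 0 1" --pt "0 0 0 22 -35 0 1" --pt "0 0 0 22 -38 0 1" --pt "0 0 0 0 0 0 1" --grip_force 20

```text
clock: 2.6
eef_pos: [575.9, -149.0, 343.7]
eef_rot: [-3.141, -0.003, 2.791]
wrist_force: [0.6, 0.6, -0.3]
finger_gap: 0.4
finger_force: 0.0
```

```bash
python3 - <<'E'
from h import *
v=np.load("v.npy");s=manip.read_state();print(s["eef_pos"],s["eef_rot"],s["joints"].round(2))
for a in [.678,.6,.5,.4,.3,.2,.15,.1,.05,0,-.02]: print(a,lid(v,[-228,0,28],a).round(1))
E
```

```text
[ 575.90611066 -149.04242842  343.66380103] [-3.14134011e+00 -2.85091890e-03  2.79123533e+00] [-0.31  0.35  1.07 -0.    1.73 -1.54]
0.678 [ 550.7 -106.8  279.3]
0.6 [ 539.1 -102.4  266.3]
0.5 [525.8 -97.3 248.4]
0.4 [514.1 -92.8 229.1]
0.3 [504.4 -89.1 208.6]
0.2 [496.6 -86.1 187.2]
0.15 [493.4 -84.9 176.3]
0.1 [490.8 -83.9 165.1]
0.05 [488.7 -83.1 153.9]
0 [487.1 -82.5 142.5]
-0.02 [486.7 -82.3 137.9]
```

>>> servo_tool --pt "0 0 0 -13 21 0 1" --pt "0 0 0 -13 21 0 1" --pt "0 0 0 0 0 -25 1" --pt "0 0 0 0 0 -25 1" --pt "0 0 0 0 0 -15 1" --pt "0 0 0 -6 2 -7 1" --pt "0 0 0 -6 2 -7 1" --pt "0 0 0 -6 2 -9 1" --pt "0 0 0 -6 2 -9 1" --pt "0 0 0 -6 3 -9 1" --pt "0 0 0 -6 3 -10 1" --pt "0 0 0 0 0 0 1"

```text
clock: 4.1
eef_pos: [511.2, -90.9, 229.5]
eef_rot: [-3.14, -0.003, 2.794]
wrist_force: [-14.6, -1.3, 11.4]
finger_gap: 0.6
finger_force: 9.1
```

```bash
python3 - <<'E'
from h import *
import cv2
a=manip.camera("side")[100:290,180:380,::-1];cv2.imwrite("pics/s2.png",cv2.resize(a,None,fx=3,fy=3))
E
```

```text
(no output)
```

View pics/s2.png

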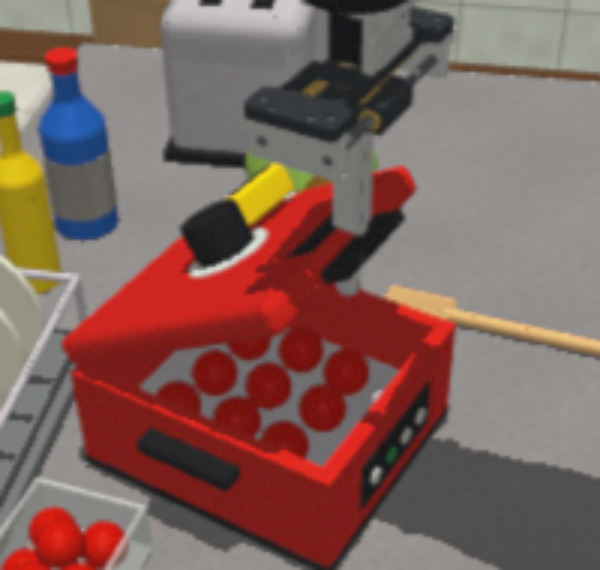

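The finger is on the front end of the lid, at about px (345,230), close to the lip. I'll estimate the lid angle to see whether it sits on the pad or has slid to the edge.

```bash
python3 - <<'E'
from h import *
v=np.load("v.npy");s=manip.read_state();print(s["wrist_force"])
for a in(.35,.4,.45,.5,.55):
    q=R.from_euler('y',-a).apply(R.from_euler('z',-v[2]).apply(s["eef_pos"]-[v[0],v[1],0])-[125,0,114.5])
    pr=[((proj("side",lid(v,p,a))-[180,100])*3).round() for p in([-245,-108,20],[-245,108,20],[-122,0,64],[-245,0,28],[-226,0,28])]
    print(a,q.round(1),*pr)
print((proj("side",s["eef_pos"])-[180,100])*3)
E
```

```text
[-1.24942436  0.35341196  2.9859782 ]
0.35 [-229.     1.    39.1] [435. 214.] [298. 366.] [229. 234.] [369. 275.] [348. 275.]
0.4 [-230.7    1.    27.6] [430. 201.] [291. 351.] [223. 227.] [362. 261.] [342. 262.]
0.45 [-231.8    1.    16.1] [424. 188.] [283. 337.] [217. 221.] [355. 247.] [335. 249.]
0.5 [-232.3    1.     4.5] [418. 174.] [275. 322.] [211. 215.] [348. 233.] [328. 237.]
0.55 [-232.2    1.    -7.2] [411. 161.] [266. 308.] [205. 209.] [339. 220.] [320. 224.]
[346.58515721 262.89269795]
```

```bash
python3 - <<'E'
from h import *
import cv2
a=manip.camera("side")[130:230,230:345,::-1];b=manip.camera("top")[130:250,235:355,::-1]
a=cv2.resize(a,(400,348),interpolation=cv2.INTER_CUBIC);b=cv2.resize(b,(400,400),interpolation=cv2.INTER_CUBIC)
a=cv2.copyMakeBorder(a,0,52,0,0,0);cv2.imwrite("pics/s3.png",cv2.hconcat([a,b]))
print(manip.read_state()["wrist_force"], manip.read_state()["eef_pos"])
E
```

```text
[-3.58583437  0.48415549  2.31971673] [513.00756245 -90.9209502  229.72185621]
```

View pics/s3.png

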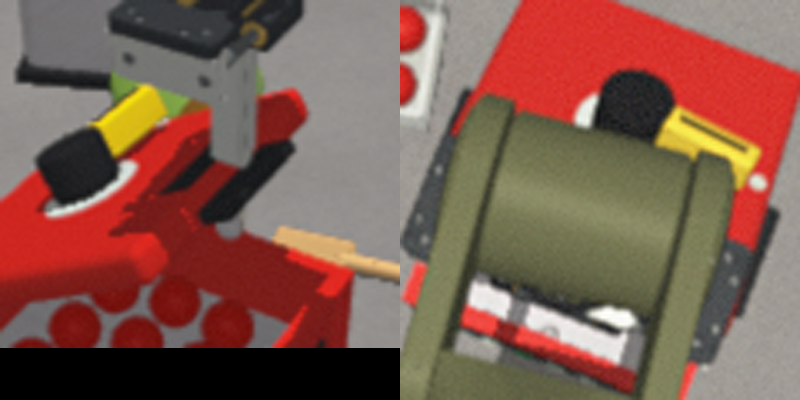

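The finger tip is right at the lid's front top edge, px (235,165) in the left half, so it's slipping forward. I'll lift, move about 12 mm back onto the pad, and press again.

>>> servo_tool --pt "0 0 0 0 0 20 1" --pt "0 0 0 0 0 25 1" --pt "0 0 0 22 -9 0 1" --pt "0 0 0 0 0 -5 1" --pt "0 0 0 0 0 -5 1" --pt "0 0 0 0 0 0 1"

```text
clock: 5.0
eef_pos: [534.9, -99.7, 263.9]
eef_rot: [-3.142, -0.001, 2.794]
wrist_force: [0.2, 0.8, 0.3]
finger_gap: 0.2
finger_force: 0.0
```

```bash
python3 - <<'E'
from h import *
import cv2
a=manip.camera("side")[120:230,230:345,::-1]
cv2.imwrite("pics/s4.png",cv2.resize(a,None,fx=5,fy=5,interpolation=cv2.INTER_CUBIC))
v=np.load("v.npy");s=manip.read_state()
print(s["eef_pos"],(proj("side",s["eef_pos"])-[230,120])*5,(proj("side",s["eef_pos"]+[0,0,97])-[230,120])*5)
for a in(.4,.45,.5,.55,.6): print(a,*[((proj("side",lid(v,p,a))-[230,120])*5).round() for p in([-245,-108,28],[-245,108,28],[-122,0,64],[-226,0,28])])
E
```

```text
[535.04620976 -99.71815225 264.35362966] [281.23098098 259.85185563] [281.51109532  67.57597782]
0.4 [462. 220.] [228. 470.] [122. 279.] [320. 337.]
0.45 [451. 198.] [215. 446.] [112. 269.] [309. 316.]
0.5 [440. 176.] [200. 421.] [102. 258.] [297. 295.]
0.55 [427. 154.] [185. 397.] [ 92. 249.] [284. 274.]
0.6 [414. 133.] [168. 372.] [ 81. 239.] [270. 253.]
```

View pics/s4.png

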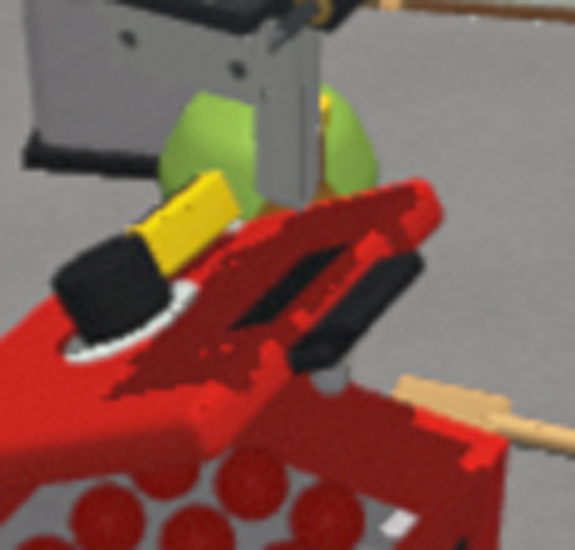

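In this view the visible finger ends at about (285,205), while the TCP projects to (281,260). I'll locate the contact by force instead.

>>> servo_tool --pt "0 0 0 0 0 -6 1" --pt "0 0 0 0 0 -6 1" --pt "0 0 0 0 0 -6 1" --pt "0 0 0 0 0 -6 1" --pt "0 0 0 0 0 0 1"

```text
clock: 5.68
eef_pos: [535.3, -99.9, 240.0]
eef_rot: [-3.142, -0.001, 2.794]
wrist_force: [0.2, -0.3, 0.2]
finger_gap: 0.8
finger_force: 0.0
```

>>> servo_tool --pt "0 0 0 0 0 -6 1" --pt "0 0 0 0 0 -6 1"

```text
clock: 5.92
eef_pos: [535.5, -99.9, 228.1]
eef_rot: [-3.142, 0.0, 2.794]
wrist_force: [0.0, 0.1, -0.2]
finger_gap: 0.8
finger_force: 0.0
```

>>> servo_tool --pt "0 0 0 0 0 -6 1" --pt "0 0 0 0 0 -5 1"

```text
clock: 6.18
eef_pos: [535.5, -99.9, 217.2]
eef_rot: [3.142, 0.0, 2.794]
wrist_force: [-0.1, 0.8, 1.1]
finger_gap: 0.3
finger_force: 0.6
```

Contact is at about z 217, so the real tip is roughly 20–25 mm above the reported TCP. I'll follow the lid's arc down.

>>> servo_tool --pt "0 0 0 -5 2 -8 1" --pt "0 0 0 -5 2 -8 1" --pt "0 0 0 -5 2 -9 1" --pt "0 0 0 -4 2 -9 1" --pt "0 0 0 -4 1 -9 1" --pt "0 0 0 -4 1 -10 1" --pt "0 0 0 0 0 0 1"

```text
clock: 7.05
eef_pos: [507.9, -89.8, 163.7]
eef_rot: [-3.141, -0.001, 2.794]
wrist_force: [-1.0, 0.1, 0.5]
finger_gap: 0.0
finger_force: 0.2
```

>>> servo_tool --pt "0 0 0 -3 1 -8 1" --pt "0 0 0 -2 1 -8 1" --pt "0 0 0 -2 1 -8 1" --pt "0 0 0 0 0 0 1"

```text
clock: 7.55
eef_pos: [501.1, -86.8, 139.9]
eef_rot: [-3.141, -0.001, 2.794]
wrist_force: [-0.2, 0.5, 0.4]
finger_gap: 0.3
finger_force: 0.3
```

```bash
python3 - <<'E'
from h import *
import cv2
a=manip.camera("side")[130:270,200:355,::-1]
cv2.imwrite("pics/s5.png",cv2.resize(a,None,fx=4,fy=4,interpolation=cv2.INTER_CUBIC))
v=np.load("v.npy");s=manip.read_state()
print(s["eef_pos"],s["wrist_force"],(proj("side",s["eef_pos"])-[200,130])*4)
for a in(0,.1,.2,.3): print(a,*[((proj("side",lid(v,p,a))-[200,130])*4).round() for p in([-245,-108,28],[-245,108,28],[-122,0,64],[-226,0,28])])
E
```

```text
[501.34499006 -86.92541604 140.30343761] [-0.51784608 -0.74588786  1.14875723] [396.11108927 354.65747248]
0 [523. 272.] [352. 482.] [268. 257.] [416. 358.]
0.1 [520. 240.] [346. 448.] [258. 238.] [411. 328.]
0.2 [513. 206.] [336. 412.] [246. 219.] [403. 296.]
0.3 [503. 171.] [321. 375.] [233. 201.] [391. 263.]
```

View pics/s5.png

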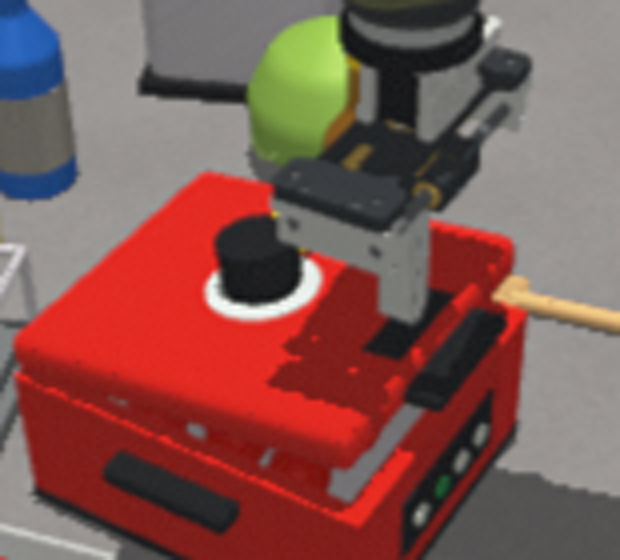

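The lid is at about 0.12 rad with the finger on the pad at (405,315). I'll press the rest of the way in small steps.

>>> servo_tool --pt "0 0 0 -1 0 -6 1" --pt "0 0 0 -1 0 -6 1" --pt "0 0 0 0 0 -4 1"

```text
clock: 7.98
eef_pos: [499.2, -86.5, 124.7]
eef_rot: [3.141, -0.001, 2.794]
wrist_force: [-5.3, 3.9, 8.9]
finger_gap: 0.5
finger_force: 4.1
```

>>> servo_tool --pt "0 0 0 0 0 -4 1" --pt "0 0 0 0 0 -3 1" --pt "0 0 0 0 0 0 1"

```text
clock: 8.35
eef_pos: [499.3, -87.0, 117.1]
eef_rot: [-3.141, -0.0, 2.794]
wrist_force: [0.3, 0.6, 0.5]
finger_gap: 0.5
finger_force: 0.0
```

The force has dropped to zero, so the catch probably clicked. I'll probe the shut lid to calibrate the tip height.

>>> servo_tool --pt "0 0 0 0 0 -2 1" --pt "0 0 0 0 0 0 1"

```text
clock: 8.6
eef_pos: [499.4, -87.0, 115.4]
eef_rot: [-3.142, -0.0, 2.794]
wrist_force: [0.2, 0.3, -0.3]
finger_gap: 0.3
finger_force: 0.0
```

>>> servo_tool --pt "0 0 0 0 0 -2 1" --pt "0 0 0 0 0 0 1"

```text
clock: 8.85
eef_pos: [499.4, -86.9, 113.4]
eef_rot: [-3.142, -0.0, 2.794]
wrist_force: [0.7, 0.3, 0.3]
finger_gap: 0.6
finger_force: 0.0
```

>>> servo_tool --pt "0 0 0 0 0 -2 1" --pt "0 0 0 0 0 0 1"

```text
clock: 9.1
eef_pos: [499.4, -86.9, 111.4]
eef_rot: [-3.142, -0.0, 2.794]
wrist_force: [-0.2, -0.2, 0.4]
finger_gap: 0.3
finger_force: 0.0
```

>>> servo_tool --pt "0 0 0 0 0 -2 1" --pt "0 0 0 0 0 0 1"

```text
clock: 9.35
eef_pos: [499.6, -87.0, 109.8]
eef_rot: [3.142, 0.0, 2.794]
wrist_force: [-0.6, 0.2, 3.2]
finger_gap: 0.6
finger_force: 2.0
```

Force contact with the shut lid comes at TCP z≈110, so the finger tip is about 32 mm above the reported TCP. Next I lift, plan the lever sweep, and check that the lid stays shut.

>>> servo_tool --pt "0 0 0 0 0 15 1" --pt "0 0 0 0 0 25 1" --pt "0 0 0 0 0 30 1" --pt "0 0 0 10 -5 20 1" --pt "0 0 0 20 -25 0 1" --pt "0 0 0 20 -25 0 1" --pt "0 0 0 20 -25 0 1" --pt "0 0 0 0 0 0 1"

```text
clock: 10.35
eef_pos: [569.9, -168.2, 199.7]
eef_rot: [-3.142, -0.0, 2.792]
wrist_force: [-0.6, 0.3, 0.3]
finger_gap: 0.6
finger_force: 0.0
```

```bash
python3 - <<'E'
from h import *
import cv2
a=cv2.resize(manip.camera("side")[130:270,200:340,::-1],(400,400),interpolation=cv2.INTER_CUBIC)
b=cv2.resize(manip.camera("top")[120:260,230:370,::-1],(400,400),interpolation=cv2.INTER_CUBIC)
cv2.imwrite("pics/s6.png",cv2.hconcat([a,b]))
v=np.load("v.npy");s=manip.read_state();print(s["eef_pos"],s["wrist_force"])
k=400/140
for a in(.1,.3,.5): print(a,((proj("side",lev(v,88,48,a,0))-[200,130])*k).round(),((proj("top",lev(v,88,48,a,0))-[230,120])*k).round())
for p in([-245,-108,28],[-245,108,28]): print(((proj("side",lid(v,p,0))-[200,130])*k).round(),((proj("side",lid(v,p,.1))-[200,130])*k).round())
r=72
for a in [.11,.3,.5,.7,.9,1.1,1.2,1.3,1.4,1.5,1.55]:
    d=10+8*np.cos(a)+12.5*np.sin(a)+(12 if a<.2 else 0)
    print(a,cook(v,[3-r*np.sin(a)+d*np.cos(a),-r*np.cos(a)-d*np.sin(a),0]).round(1)[:2])
E
```

```text
[ 569.24050702 -166.68534099  199.89630407] [-1.01100444 -0.52382292  0.40371   ]
0.1 [252. 149.] [287. 234.]
0.3 [266. 157.] [276. 251.]
0.5 [278. 166.] [261. 267.]
[373. 194.] [371. 171.]
[251. 344.] [247. 320.]
0.11 [ 581.1 -198.7]
0.3 [ 558.5 -190.2]
0.5 [ 546.3 -184.6]
0.7 [ 534.9 -176.4]
0.9 [ 525.  -165.6]
1.1 [ 517.2 -152.6]
1.2 [ 514.3 -145.3]
1.3 [ 512.2 -137.7]
1.4 [ 511.  -129.7]
1.5 [ 510.6 -121.5]
1.55 [ 510.7 -117.4]
```

View pics/s6.png

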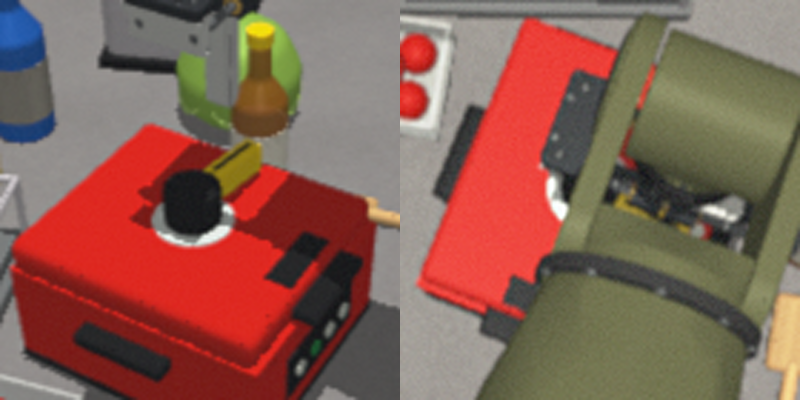

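The side view shows the lid shut, with its front left corner at (250,350) and flush. The lever is still at about 0.1 rad, with its tip at (255,150). Moving behind the lever and lowering.

>>> servo_tool --pt "0 0 0 6 -15 0 1" --pt "0 0 0 6 -16 0 1" --pt "0 0 0 0 0 0 1" --pt "0 0 0 0 0 -20 1" --pt "0 0 0 0 0 -20 1" --pt "0 0 0 0 0 -20 1" --pt "0 0 0 0 0 -10 1" --pt "0 0 0 0 0 -9 1" --pt "0 0 0 0 0 0 1"

```text
clock: 11.58
eef_pos: [581.4, -197.9, 120.3]
eef_rot: [3.142, -0.0, 2.794]
wrist_force: [0.3, -0.3, 0.7]
finger_gap: 1.0
finger_force: 0.0
```

>>> servo_tool --pt "0 0 0 -7 2 0 1" --pt "0 0 0 -8 3 0 1" --pt "0 0 0 -8 3 0 1" --pt "0 0 0 -6 3 0 1" --pt "0 0 0 -6 3 0 1" --pt "0 0 0 -6 4 0 1" --pt "0 0 0 -6 4 0 1" --pt "0 0 0 -5 5 0 1" --pt "0 0 0 -5 6 0 1" --pt "0 0 0 -4 6 0 1" --pt "0 0 0 -4 7 0 1" --pt "0 0 0 0 0 0 1"

```text
clock: 13.08
eef_pos: [516.1, -151.4, 120.6]
eef_rot: [3.142, -0.001, 2.794]
wrist_force: [-0.1, -1.5, 0.1]
finger_gap: 0.4
finger_force: 0.0
```

>>> servo_tool --pt "0 0 0 -2 7 0 1" --pt "0 0 0 -2 8 0 1" --pt "0 0 0 -1 4 0 1" --pt "0 0 0 0 0 0 1"

```text
clock: 13.58
eef_pos: [511.3, -132.6, 120.5]
eef_rot: [3.142, -0.0, 2.794]
wrist_force: [-0.3, 0.5, 0.1]
finger_gap: 0.3
finger_force: 0.1
```

>>> servo_tool --pt "0 0 0 0 4 0 1" --pt "0 0 0 0 4 0 1" --pt "0 0 0 0 0 0 1"

```text
clock: 13.95
eef_pos: [511.4, -124.5, 120.4]
eef_rot: [3.141, -0.0, 2.794]
wrist_force: [-0.2, 0.2, 0.4]
finger_gap: 0.3
finger_force: 0.0
```

>>> servo_tool --pt "0 0 0 0 3 0 1" --pt "0 0 0 0 0 0 1"

```text
clock: 14.2
eef_pos: [511.4, -121.7, 120.5]
eef_rot: [3.142, -0.0, 2.794]
wrist_force: [0.1, -0.4, 0.5]
finger_gap: 0.1
finger_force: 0.0
```

>>> servo_tool --pt "0 0 0 0 3 0 1" --pt "0 0 0 0 0 0 1"

```text
clock: 14.45
eef_pos: [511.5, -118.8, 120.6]
eef_rot: [3.142, -0.0, 2.794]
wrist_force: [0.0, 0.3, 0.1]
finger_gap: 0.5
finger_force: 0.0
```

>>> servo_tool --pt "0 0 0 0 3 0 1" --pt "0 0 0 0 0 0 1"

```text
clock: 14.7
eef_pos: [511.6, -117.3, 120.6]
eef_rot: [-3.139, 0.002, 2.794]
wrist_force: [2.0, -9.8, -2.0]
finger_gap: 0.4
finger_force: 4.9
```

The 9.8 N reading fits either the stop or the detent. I'll back off, lift clear and look.

>>> servo_tool --pt "0 0 0 0 -6 0 1" --pt "0 0 0 0 -8 0 1" --pt "0 0 0 0 0 20 1" --pt "0 0 0 0 0 30 1" --pt "0 0 0 0 0 30 1" --pt "0 0 0 -10 20 30 1" --pt "0 0 0 -20 40 10 1" --pt "0 0 0 -20 40 0 1" --pt "0 0 0 -20 45 0 1" --pt "0 0 0 -20 45 0 1" --pt "0 0 0 -20 45 0 1" --pt "0 0 0 -20 45 0 1" --pt "0 0 0 0 0 0 1"

```text
clock: 16.32
eef_pos: [380.5, 152.0, 240.8]
eef_rot: [3.141, 0.0, 2.798]
wrist_force: [-0.4, -0.8, 0.3]
finger_gap: 0.2
finger_force: 0.0
```

```bash
python3 - <<'E'
from h import *
import cv2
a=cv2.resize(manip.camera("side")[130:270,200:340,::-1],(400,400),interpolation=cv2.INTER_CUBIC)
b=cv2.resize(manip.camera("top")[120:260,230:370,::-1],(400,400),interpolation=cv2.INTER_CUBIC)
cv2.imwrite("pics/s7.png",cv2.hconcat([a,b]))
v=np.load("v.npy");s=manip.read_state();print(s["clock"],s["eef_pos"],s["wrist_force"])
k=400/140
for a in(1.1,1.2,1.35,1.5): print(a,((proj("side",lev(v,88,64,a,0))-[200,130])*k).round(),((proj("top",lev(v,88,64,a,0))-[230,120])*k).round())
print(((proj("top",lid(v,[-122,0,64],0))-[230,120])*k).round(),((proj("top",lid(v,[-226,0,28],0))-[230,120])*k).round())
E
```

```text
16.425 [381.55780992 149.95970143 240.64718474] [ 0.97366517 -0.22779927  0.44042649]
1.1 [294. 187.] [204. 289.]
1.2 [293. 194.] [193. 290.]
1.35 [290. 203.] [177. 288.]
1.5 [285. 213.] [161. 285.]
[193. 182.] [146. 303.]
```

View pics/s7.png

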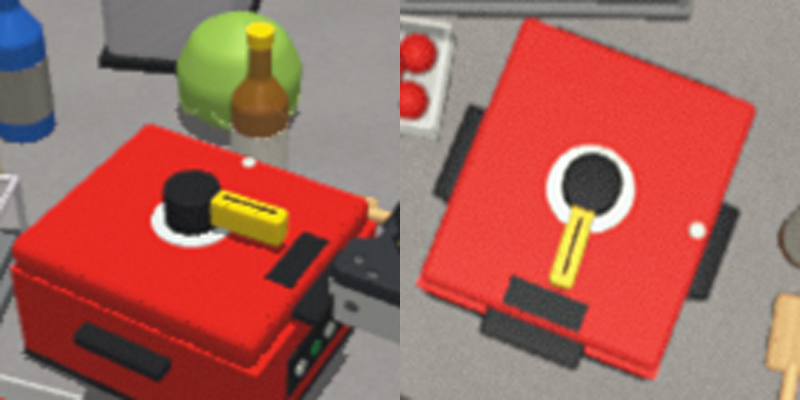

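The lid is shut. The lever tip at (163,284) in the top half matches the predicted position for 1.5 rad, (161,285), and the surrounding items visible in the view are undisturbed. Handing in.

```bash
python3 -c "
from cell import manip
print(manip.sign_off())"
```

```text
the job is handed in; nothing more can be done
None
```

I handed the job in: the last pictures show the lid shut and the lever at about 1.5 rad, pointing to the front, with the arm clear at 16.4 s; I saw nothing around the cooker disturbed, and no verdict was returned.

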